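# Unlock the tubing pump's swing track and hold it open

## Task

I want to lay new tubing in the pump: turn the quarter-turn lock handle at the front of the pump fully open so that its hook lets go of the swing track, then swing the track (its upright knob is the place to take it) away from the rollers, against its spring, right to its stop. Keep holding it there - the spring would snap it shut, so finish with the track still held fully open by the gripper and the lock handle still open; leave the bottle, beaker and jar beside the pump where they stand.

Things in the scene. Friction and masses are not known exactly. Their poses are not given: they have to be found in the camera images.
- pump: bench tubing pump, rotor face up, fixed: white housing, 235 mm square aluminium deck (x -125..110, y -105..130 mm), top 84 mm above the bench. Origin on the bench; -x is its front (dark display, toward the robot), +y its left. On the deck: rotor of six rollers (68 mm across, at x 15, y 5, 36 mm high), sprung swing track left of it, lock handle at the front, two black tube clips at the right
- lock_handle (a joint): quarter-turn lock handle, rad: 0 = locked (grip points to the pump's front, -x; its steel hook blocks the nose of the track arm), 1.571 = fully open at its stop (grip points to the pump's right, -y; hook clear, pointing to the front). Opens anticlockwise seen from above, about the upright axis through lock_pivot; stays where it is left (about 2 N at the grip turns it); starts at 0 to 0.08
- lock_pivot (a point): point on the lock handle's upright axis at the height of the middle of its grip, 34 mm above the deck (at x -85, y -15 mm of the pump)
- lock_grip (a point): middle of the lock handle's straight horizontal black grip, 60 mm out from lock_pivot and at the same height. The grip is 14 mm wide, 16 mm high and 58 mm long (from 29 to 87 mm out from the pivot) and its underside is 26 mm above the deck
- track_hinge (a joint): swing track, rad: 0 = shut against the rollers, 0.6 = fully open at its stop (rubber bumper). Opens clockwise seen from above: its knob end moves to the pump's left (+y). A spring always closes it (about 4 N at the knob when shut, 10 N at the stop), so it never stays open by itself; it cannot open while the handle is locked
- track_arm: the swing track: an aluminium bar 14 mm wide, 18 mm high (6 to 24 mm above the deck) and 160 mm long with a black concave shoe on its roller side. Origin on its upright pivot axis at deck height (at x 75, y 60 mm of the pump); its own -x axis runs along the bar to the free end; when shut the bar lies parallel to the pump's x axis
- track_knob (a point): middle of the gripping length of the upright black round knob near the free end of the swing track, 140 mm from the pivot axis, 50 mm above the deck; knob 18 mm in diameter, from 31 to 68 mm above the deck
- bottle: bystander: round milky-clear bottle with a paper label and a blue cap, 56 mm across, 106 mm high, beside the pump; origin at the middle of its underside
- beaker: bystander: clear beaker, 60 mm across, 70 mm high, beside the pump; origin at the middle of its underside
- jar: bystander: clear jar with white lid, 71 mm across, 90 mm high, left of the pump; origin at the middle of its underside

How it is judged (in metres and radians):
On the way, in this order (a step that is already met when the one before it is completed fails the run):
1. the lock handle is turned fully open while the track is still shut (value of joint lock_handle above 1.4 rad and value of joint track_hinge below 0.1 rad), for 0.2 s.
2. the gripper's fingers hold the swing track open at its stop (value of joint track_hinge above 0.55 rad and contact force between the fingers and track_arm above 2 N), for 0.3 s.
At the end, for the whole second after the job is handed in: The swing track stands still at its stop (joint above 0.55 of 0.6 rad), held there by the gripper's fingers (contact force above 2 N), and the lock handle is open (above 1.4 of 1.571 rad), through the last second (all of step 2 and velocity of joint track_hinge between -0.05 and 0.05 rad/s and value of joint lock_handle above 1.4 rad); the arm keeps its last pose, push and grip.
It fails at once if the bottle, beaker or jar is moved more than 25 mm (distance of any of bottle, beaker, jar from where it was at the start of the episode above 0.025 m).
It also fails if it takes over 43 s, if anything falls off the work surface, if the arm or the gripper's body presses on something with over 40 N, if the wrist force passes 120 N, or if a joint passes its speed limit or range.

## Robot

A 6-joint arm with a two-finger parallel gripper is mounted at the origin on a cart in front of the work surface, level with it; the furniture and walls round the work are solid. World frame = base frame: x ahead of the robot, y to its left, z up, the work surface at z = 0. Lengths are in mm, angles in rad, forces in N, time in s.
With the tool pointing down it reaches from about 300 to 775 mm from the base axis. Payload 14.6 kg.
Tool frame: the origin (TCP) lies between the finger pads; the fingertips stand ahead of it and the grasp point (between the pads) lies 11 mm behind it (manip.finger_overhang is the z of the fingertips in the tool frame, in mm); z points along the fingers, y is the line along which they close (so a half turn about z gives the same grasp; the last joint's range is limited). The gripper opens to 94 mm and grips with 3 to 60 N. Pads are 16 mm wide; open, the fingers measure 119 mm over their backs; the gripper's body (75 mm by 177 mm) begins 78 mm behind the grasp point.
Start: joints at [-1.318, 0.3, 1.521, -0, 1.321, -0.067], TCP at [172.9, -522.106, 213.446] pointing down, gripper open.
Joint ranges: [-3.03, 3.03], [-0.79, 2.21], [0.23, 2.52], [-1.04, 4.18], [0, 3.07], [-2.55, 2.55]. Speed limits (rad/s): [2.22, 2.22, 2.57, 3.14, 3.14, 3.14].

## Interface

Orientations are given as [roll, pitch, yaw] about the fixed x, y, z axes, in that order (R = Rz(yaw) Ry(pitch) Rx(roll)).
In Python, from cell import manip gives the robot as it stands.
- The arm moves only by the tool jog_arm, never from a script. Its argument "series" is a list of rows, each a list of 7 numbers: the shift along the world's x, y, z as a fraction of full scale, then the turn, a rotation vector about the world's x, y, z as a fraction of full scale, then the closure, from 0 (fully open) to 1 (shut). In form: [[dx, dy, dz, wx, wy, wz, fingers], ...]. A call has 1 to 8 rows; each row is the pose to reach, as a shift and turn from the pose commanded when the call began; what a row does not reach only later rows make up. Full scale, the value 1, is 120 mm for a shift and 90 degrees for a turn. A row lasts 1/12 s, in which the tool goes at most 41.7 mm and 7.16 degrees, less where a joint would pass 70% of its speed; a pose out of reach is approached as far as the arm can. A call with a number of a shift or a turn outside -1 to 1 is refused whole. A call with a gripper value outside its range is refused whole. The fingers move at their own pace and stop on an object; "grip_force" is the grip in N (left out, the last holds). Time passes only in rows, so rows that repeat a pose let the fingers close. It gives the time, the measured TCP pose, the force, the opening and the grip force at its end, in the units of the state.
- manip.read_state(): the state, without advancing time (a new reading comes with each control period).
- manip.camera(name): name is "side" or "top" or "wrist"; returns a dict with "frame" (480x640x3 uint8, red, green, blue), "vfov" (degrees; the focal length in pixels is half the picture's height over the tangent of half this angle, whatever the lens; pixels are square), "cx", "cy" (the principal point, pixels), "R" (3x3) and "t" (3): a world point X has camera coordinates R X + t; the wrist camera has in their place "hand_eye" (4x4, takes a point from camera to tool coordinates, whose origin is the TCP and whose axes are the flange's). Camera axes: x right, y down, z forward; pixel columns grow to the right and rows downward; lengths in mm; the calibration is good to about 2 mm. A picture is of the moment at which its call begins: read the wrist's pose just before it. There is no depth.
- manip.sign_off(): hands the job in; it is judged then, once.
The state is a dict: "clock": time; "joints": joint angles; "qd": joint speeds; "effort": joint torques, N m; "eef_pos": TCP position; "eef_rot": TCP orientation; "wrist_force": force on the tool from outside, world axes, zero at the start; "moment": the same for the moment, N m; "finger_gap": finger opening in mm; "finger_force": force on a finger pad.
Only numpy, scipy, OpenCV 4.12 (cv2) and the standard library are available. Lean on these libraries where they do the work, as an engineer would, in place of code of your own. Each camera call takes 0.05 s, during which the arm holds its last target. There are 200 camera calls.

## Working session

There is one attempt and no reset: what is moved stays moved. The work goes in short steps, Python scripts to look and compute and a tool call to move; the robot and the scene stay as the last step left them, time stands still between calls to the robot, and variables do not carry over. Pictures are saved under pics/ and viewed, at most 10 in all, crops included, and the job is handed in when it is done.

Besides the shell and the picture viewer there is one more tool, called after ">>>" as name([rows], argument=value, ...), one row to a line, values as JSON. jog_arm: Moves the arm, as the interface text tells. Its arguments: {"type":"object","properties":{"series":{"type":"array"},"grip_force":{"type":"number"}},"required":["series"]}

```bash
ls; mkdir -p pics; python3 - <<'E'
from cell import manip
import cv2,pickle
print(manip.read_state(), manip.finger_overhang)
for n in("top","side"):
    c=manip.camera(n); cv2.imwrite(f"pics/{n}0.png",c["frame"][:,:,::-1]); pickle.dump(c,open(n+".pkl","wb"))
    print(n,c["vfov"],c["cx"],c["cy"],c["R"],c["t"])
E
```

```text
pics
{'clock': 0.0, 'joints': array([-1.31759908e+00,  3.00447191e-01,  1.52154183e+00, -1.69456468e-06,
        1.32071095e+00, -6.65968373e-02]), 'qd': array([ 0.00013595,  0.00026756,  0.00014176, -0.00085172,  0.00128017,
        0.00086585]), 'effort': array([ 1.75725083e-03, -5.31804657e+01, -3.52733374e+01,  7.09113339e-02,
        2.44113745e-02, -1.14838417e-04]), 'eef_pos': array([ 172.84219429, -521.88233063,  212.91604693]), 'eef_rot': array([-3.14048768e+00, -7.20518756e-05,  3.19794461e-01]), 'wrist_force': array([-0.32677874,  0.29949715, -0.13705324]), 'moment': array([-0.00841106, -0.02049303,  0.01722387]), 'finger_force': 0.0, 'finger_gap': 94.14216738598184} 8.0
top 50.457074017509726 320.0172740748004 237.42771858439448 [[-0.01106799 -0.99993779  0.00138343]
 [-0.99801092  0.01096077 -0.06208112]
 [ 0.0620621  -0.00206779 -0.99807015]] [ 106.02769119  586.64336144 1388.62192726]
side 49.69866776259391 321.76494054698355 231.5962752926218 [[ 0.99882772 -0.04838246 -0.00152216]
 [-0.02481576 -0.48480138 -0.87427215]
 [ 0.04156149  0.87328504 -0.48543371]] [-572.82759764  153.03876912 1225.76601306]
```

View pics/top0.png

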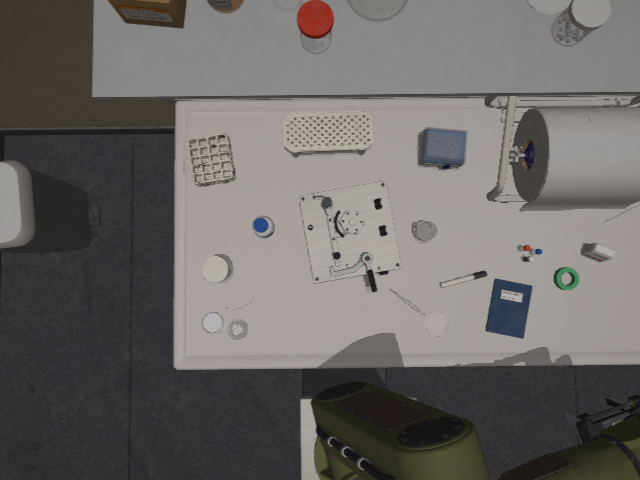

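View pics/side0.png

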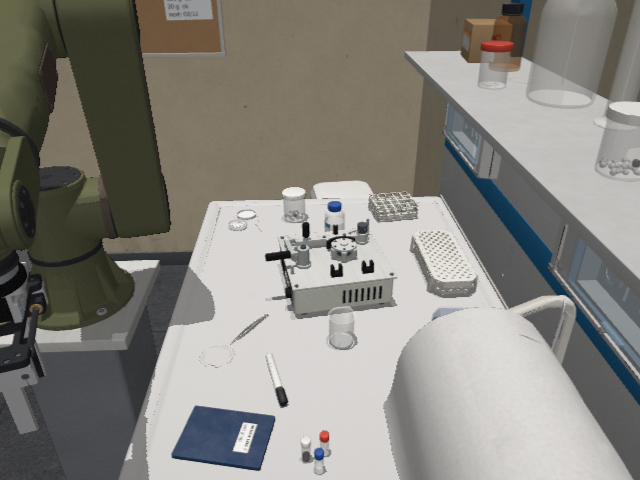

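The top view shows the pump deck with corners near (300,196), (386,181), (401,268) and (315,283). The handle grip is at about (372,282), the track knob near (336,256), the beaker at (424,231), the bottle at (262,226) and the jar at (215,269). I'll zoom in for accuracy.

```bash
python3 - <<'E'
import cv2
a=cv2.imread("pics/top0.png")[165:305,285:445]; b=cv2.imread("pics/side0.png")[190:320,250:410]
cv2.imwrite("pics/c1.png",cv2.resize(a,None,fx=4.25,fy=4.25,interpolation=cv2.INTER_CUBIC))
cv2.imwrite("pics/c2.png",cv2.resize(b,None,fx=4.5,fy=4.5,interpolation=cv2.INTER_CUBIC))
E
```

```text
(no output)
```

View pics/c1.png

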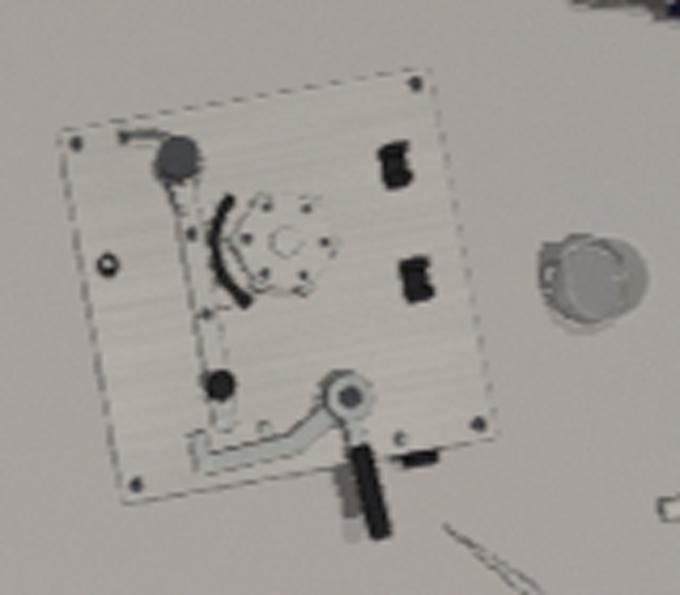

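View pics/c2.png

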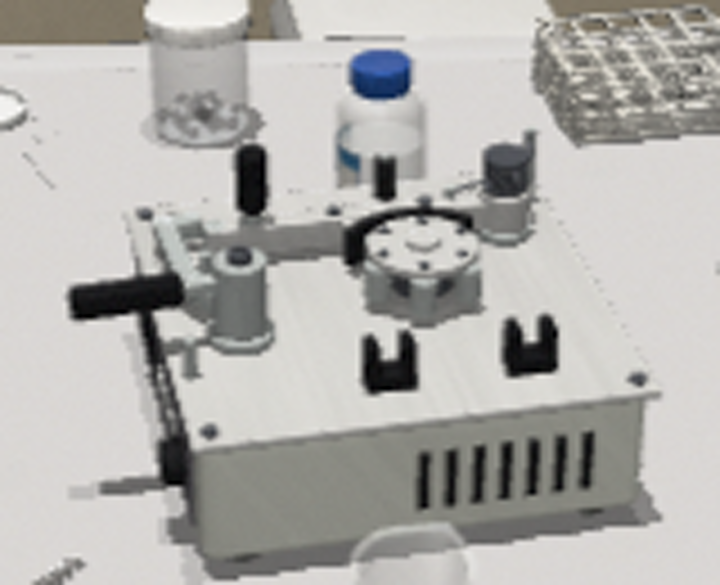

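The crops show the deck corners at (60,131), (431,69), (494,437) and (123,503), the knob top at (220,384), the rotor hub at (287,241) and the grip end at (378,535) in the top crop. In the side crop the knob top is at (251,150), the hub at (424,243) and the right-back corner at (660,393).

```bash
cat > h.py <<'E'
import numpy as np,pickle
def load(n): return pickle.load(open(n+".pkl","rb"))
def proj(c,X):
    p=c["R"]@X+np.ravel(c["t"]); f=240/np.tan(np.radians(c["vfov"]/2))
    return np.array([c["cx"]+f*p[0]/p[2],c["cy"]+f*p[1]/p[2]])
def unproj(c,uv,z):
    f=240/np.tan(np.radians(c["vfov"]/2)); d=c["R"].T@np.array([(uv[0]-c["cx"])/f,(uv[1]-c["cy"])/f,1])
    o=-c["R"].T@np.ravel(c["t"]); return o+d*(z-o[2])/d[2]
def W(P,p): # P=x,y,yaw ; p pump point
    c,s=np.cos(P[2]),np.sin(P[2]); return np.array([P[0]+c*p[0]-s*p[1],P[1]+s*p[0]+c*p[1],p[2]])
E
python3 - <<'E'
from h import *
from scipy.optimize import least_squares
T,S=load("top"),load("side")
t=lambda u,v:((u+.5)/4.25-.5+285,(v+.5)/4.25-.5+165)
s=lambda u,v:((u+.5)/4.5-.5+250,(v+.5)/4.5-.5+190)
obs=[(T,t(60,131),(110,130,84)),(T,t(431,69),(110,-105,84)),(T,t(494,437),(-125,-105,84)),(T,t(123,503),(-125,130,84)),
(T,t(220,384),(-65,60,152)),(T,t(287,241),(15,5,120)),
(S,s(251,150),(-65,60,152)),(S,s(424,243),(15,5,120)),(S,s(660,393),(110,-105,84))]
f=lambda P:np.ravel([proj(c,W(P,p))-uv for c,uv,p in obs])
r=least_squares(f,[500,0,.1],loss="soft_l1",x_scale=[100,100,.1])
print(r.x,f(r.x).reshape(-1,2).round(1))
P=r.x; np.save("P.npy",P)
for n,p in dict(pivot=(-85,-15,118),grip=(-145,-15,118),knob=(-65,60,134),hinge=(75,60,134)).items(): print(n,W(P,p).round(1))
print("grip end seen",proj(T,W(P,(-172,-15,118))),t(378,537))
for n,uv,z in(("beaker",(424,231),35),("bottle",(262,226),106),("jar",(215,269),90)): print(n,unproj(T,uv,z).round())
E
```

```text
[6.09165191e+02 9.26054975e+00 1.55823310e-01] [[-0.  -0.8]
 [ 0.1 -0.8]
 [ 0.9  0.2]
 [-0.1 -0.4]
 [ 0.4 -0.2]
 [ 0.1 -0.5]
 [-0.9 -0.4]
 [-1.2 -1.4]
 [-0.4 -0.7]]
pivot [527.5 -18.7 118. ]
grip [468.2 -28.1 118. ]
knob [535.6  58.4 134. ]
hinge [673.9  80.2 134. ]
grip end seen [372.41361727 291.67311966] (373.55882352941177, 290.97058823529414)
beaker [ 601. -185.   35.]
bottle [614. 250. 106.]
jar [504. 375.  90.]
```

>>> jog_arm([
  [0.477, 0.87, 0, 0, 0, -0.052, 1],
  [0.477, 0.87, 0, 0, 0, -0.052, 1],
  [0.477, 0.87, 0, 0, 0, -0.052, 1],
  [0.477, 0.87, 0, 0, 0, -0.052, 1],
], grip_force=30)

```text
clock: 0.43
eef_pos: [232.0, -413.8, 213.4]
eef_rot: [-3.141, -0.001, 0.241]
wrist_force: [-0.2, -0.3, -0.3]
finger_gap: 70.8
finger_force: 0.0
```

>>> jog_arm([
  [0.477, 0.87, 0, 0, 0, -0.052, 1],
  [0.477, 0.87, 0, 0, 0, -0.052, 1],
  [0.477, 0.87, 0, 0, 0, -0.052, 1],
  [0.477, 0.87, 0, 0, 0, -0.052, 1],
])

```text
clock: 0.77
eef_pos: [289.1, -309.7, 213.5]
eef_rot: [-3.141, -0.0, 0.16]
wrist_force: [-0.7, 0.2, 0.2]
finger_gap: 44.0
finger_force: 0.0
```

>>> jog_arm([
  [0.477, 0.87, 0, 0, 0, 0, 1],
  [0.477, 0.87, 0, 0, 0, 0, 1],
  [0.477, 0.87, 0, 0, 0, 0, 1],
  [0.477, 0.87, 0, 0, 0, 0, 1],
])

```text
clock: 1.1
eef_pos: [346.4, -205.5, 213.5]
eef_rot: [-3.141, -0.001, 0.16]
wrist_force: [-0.5, -0.0, 0.3]
finger_gap: 17.7
finger_force: 0.0
```

>>> jog_arm([
  [0.477, 0.87, 0, 0, 0, 0, 1],
  [0.477, 0.87, 0, 0, 0, 0, 1],
  [0.477, 0.87, 0, 0, 0, 0, 1],
  [0.477, 0.87, 0, 0, 0, 0, 1],
])

```text
clock: 1.43
eef_pos: [403.6, -101.4, 213.4]
eef_rot: [-3.141, -0.0, 0.16]
wrist_force: [0.3, -0.6, -0.6]
finger_gap: 0.6
finger_force: 0.0
```

>>> jog_arm([
  [0.477, 0.87, 0, 0, 0, 0, 1],
  [0.477, 0.87, 0, 0, 0, 0, 1],
  [0.477, 0.87, 0, 0, 0, 0, 1],
  [0.477, 0.87, 0, 0, 0, 0, 1],
  [0.477, 0.87, 0, 0, 0, 0, 1],
])

```text
clock: 1.85
eef_pos: [459.4, -0.1, 212.9]
eef_rot: [3.142, 0.001, 0.159]
wrist_force: [-0.9, -0.6, -0.3]
finger_gap: 0.5
finger_force: 0.0
```

>>> jog_arm([
  [0, 0, -0.846, 0, 0, 0, 1],
  [0, 0, -0.846, 0, 0, 0, 1],
  [0, 0, -0.846, 0, 0, 0, 1],
  [0, 0, -0.846, 0, 0, 0, 1],
])

```text
clock: 2.18
eef_pos: [456.7, -1.8, 108.3]
eef_rot: [-3.14, 0.007, 0.155]
wrist_force: [-0.1, -0.5, -0.2]
finger_gap: 0.6
finger_force: 0.0
```

```bash
python3 - <<'E'
from h import *
from cell import manip
import cv2
P=np.load("P.npy"); st=manip.read_state(); print(st["eef_pos"],st["wrist_force"])
prev=st["eef_pos"]
for th in np.r_[0,np.arange(.2,1.6,.2),1.54]:
    u=np.array([-np.cos(th),-np.sin(th)]); n=np.array([u[1],-u[0]])
    c=np.array([-85,-15])+65*u+(7+12.5*abs(n[1])+8*abs(n[0]))*n
    w=W(P,(*c,112)); print(round(th,2),w.round(1),((w-st["eef_pos"])/120).round(3))
c=manip.camera("side"); im=c["frame"][180:330,230:430,::-1]
cv2.imwrite("pics/s1.png",cv2.resize(im,None,fx=4,fy=4))
E
```

```text
[456.69744228  -1.76693125 108.27933055] [-0.12759279 -0.54977035 -0.15129883]
0.0 [460.3  -9.6 112. ] [ 0.03  -0.065  0.031]
0.2 [459.3 -21.9 112. ] [ 0.022 -0.167  0.031]
0.4 [460.9 -34.7 112. ] [ 0.035 -0.274  0.031]
0.6 [465.2 -47.4 112. ] [ 0.071 -0.381  0.031]
0.8 [472.5 -59.5 112. ] [ 0.132 -0.481  0.031]
1.0 [482.6 -70.  112. ] [ 0.216 -0.568  0.031]
1.2 [495.1 -78.2 112. ] [ 0.32  -0.637  0.031]
1.4 [509.5 -83.5 112. ] [ 0.44  -0.681  0.031]
1.54 [520.4 -85.2 112. ] [ 0.531 -0.695  0.031]
```

View pics/s1.png

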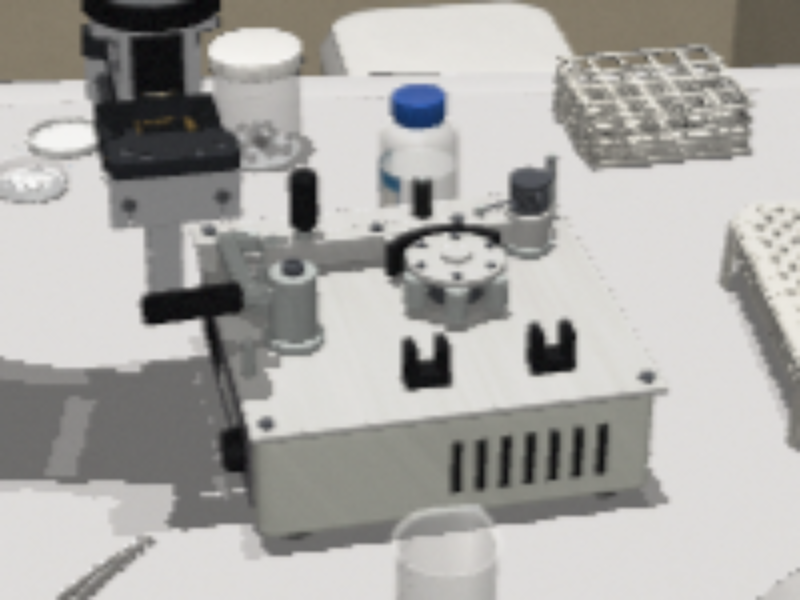

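The closed fingers stand on the left (+y) side of the grip, at about (170,250) in the crop, with clear space around them. I'll sweep them along the arc.

>>> jog_arm([
  [0.01, -0.1, 0, 0, 0, 0, 1],
  [0.002, -0.186, 0, 0, 0, 0, 1],
  [0.016, -0.293, 0, 0, 0, 0, 1],
  [0.052, -0.4, 0, 0, 0, 0, 1],
  [0.112, -0.5, 0, 0, 0, 0, 1],
  [0.197, -0.587, 0, 0, 0, 0, 1],
  [0.301, -0.655, 0, 0, 0, 0, 1],
  [0.301, -0.655, 0, 0, 0, 0, 1],
])

```text
clock: 2.9
eef_pos: [496.9, -80.9, 113.0]
eef_rot: [3.14, -0.002, 0.155]
wrist_force: [0.1, 0.3, -0.8]
finger_gap: 0.9
finger_force: 0.0
```

>>> jog_arm([
  [0.06, -0.025, 0, 0, 0, 0, 1],
  [0.12, -0.045, 0, 0, 0, 0, 1],
  [0.17, -0.055, 0, 0, 0, 0, 1],
  [0.21, -0.06, 0, 0, 0, 0, 1],
  [0.23, -0.06, 0, 0, 0, 0, 1],
  [0.23, -0.06, 0, 0, 0, 0, 1],
  [0.23, -0.06, 0, 0, 0, 0, 1],
])

```text
clock: 3.48
eef_pos: [522.9, -85.8, 111.9]
eef_rot: [3.141, -0.0, 0.157]
wrist_force: [-0.6, -0.4, 0.0]
finger_gap: 0.3
finger_force: 0.0
```

```bash
python3 - <<'E'
from cell import manip
import cv2
print(manip.read_state()["eef_pos"])
c=manip.camera("top"); im=c["frame"][165:305,285:445,::-1]; cv2.imwrite("pics/t2.png",cv2.resize(im,None,fx=3,fy=3))
a=cv2.resize(im,None,fx=3,fy=3)
c=manip.camera("side"); im=cv2.resize(c["frame"][190:330,240:400,::-1],None,fx=3,fy=3); cv2.imwrite("pics/m2.png",cv2.resize(cv2.hconcat([a[:,:400],im[:,:400]]),(800,420)))
E
```

```text
[522.92787504 -85.80874012 111.90786556]
```

View pics/m2.png

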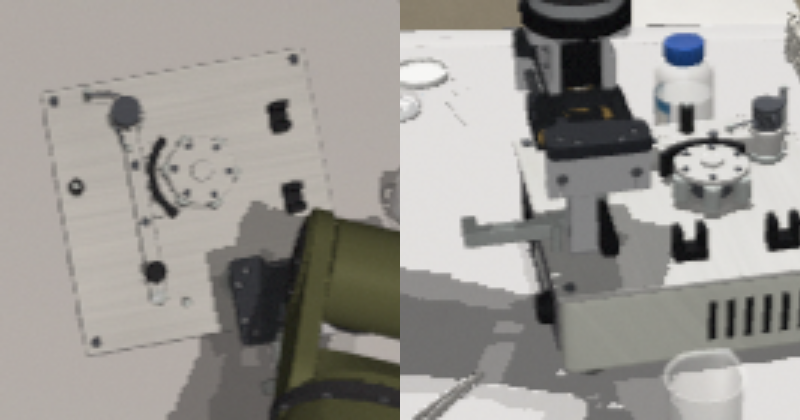

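The handle has turned: the hook now points to the front at (470,232), with the grip behind the fingers. A small push will confirm it is at the stop.

>>> jog_arm([
  [0.03, 0.005, 0, 0, 0, 0, 1],
  [0.03, 0.005, 0, 0, 0, 0, 1],
  [0.03, 0.005, 0, 0, 0, 0, 1],
])

```text
clock: 3.83
eef_pos: [524.5, -85.7, 111.8]
eef_rot: [-3.141, 0.005, 0.157]
wrist_force: [-18.5, -3.3, 10.5]
finger_gap: 0.8
finger_force: 9.4
```

>>> jog_arm([
  [0.03, 0.005, 0, 0, 0, 0, 1],
  [0.03, 0.005, 0, 0, 0, 0, 1],
  [0.03, 0.005, 0, 0, 0, 0, 1],
])

```text
clock: 4.08
eef_pos: [525.1, -85.6, 111.6]
eef_rot: [-3.14, 0.013, 0.157]
wrist_force: [-44.3, -8.2, 25.3]
finger_gap: 0.5
finger_force: 22.7
```

The wrist force reads 44 N against the push, so the handle is at its stop. I'll back off, lift and go to the knob.

>>> jog_arm([
  [-0.2, -0.03, 0, 0, 0, 0, 1],
  [-0.2, -0.03, 0, 0, 0, 0, 1],
  [-0.2, -0.03, 0.4, 0, 0, 0, 0.45],
  [-0.2, -0.03, 0.7, 0, 0, 0, 0.45],
  [-0.2, -0.03, 0.7, 0, 0, 0, 0.45],
])

```text
clock: 4.5
eef_pos: [508.6, -88.9, 203.4]
eef_rot: [3.137, -0.01, 0.156]
wrist_force: [0.9, -0.6, 1.0]
finger_gap: 16.9
finger_force: 0.0
```

>>> jog_arm([
  [0.12, 0.6, 0, 0, 0, 0, 0.45],
  [0.12, 0.6, 0, 0, 0, 0, 0.45],
  [0.12, 0.6, 0, 0, 0, 0, 0.45],
])

```text
clock: 4.75
eef_pos: [521.2, -12.4, 196.2]
eef_rot: [-3.141, -0.001, 0.159]
wrist_force: [0.7, 0.2, -0.6]
finger_gap: 36.5
finger_force: 0.0
```

>>> jog_arm([
  [0.12, 0.61, 0, 0, 0, 0, 0.45],
  [0.12, 0.61, 0, 0, 0, 0, 0.45],
  [0.12, 0.61, 0, 0, 0, 0, 0.45],
  [0.12, 0.61, 0, 0, 0, 0, 0.45],
  [0.12, 0.61, 0, 0, 0, 0, 0.45],
])

```text
clock: 5.17
eef_pos: [534.8, 56.4, 195.8]
eef_rot: [3.141, 0.0, 0.157]
wrist_force: [0.3, 0.2, -0.3]
finger_gap: 51.7
finger_force: 0.0
```

```bash
python3 - <<'E'
from cell import manip
from h import *
import cv2
from scipy.spatial.transform import Rotation as Ro
P=np.load("P.npy");k=W(P,(-65,60,134))
s=manip.read_state();print(s["eef_pos"],(k-s["eef_pos"])/120,s["finger_gap"])
c=manip.camera("wrist"); im=np.ascontiguousarray(c["frame"][:,:,::-1])
H=c["hand_eye"];Rt=Ro.from_euler("xyz",s["eef_rot"]).as_matrix()
f=240/np.tan(np.radians(c["vfov"]/2))
for p in((-65,60,152),(-65,60,115),(-85,-75,118)):
    q=np.linalg.inv(H)@np.r_[Rt.T@(W(P,p)-s["eef_pos"]),1]; uv=(c["cx"]+f*q[0]/q[2],c["cy"]+f*q[1]/q[2]); print(uv)
    if q[2]>0: cv2.drawMarker(im,(int(uv[0]),int(uv[1])),(0,0,255))
cv2.imwrite("pics/w3.png",im)
E
```

```text
[534.839845    56.42722618 195.78170297] [ 0.00667725  0.01682327 -0.51484752] 51.70183628420985
(np.float64(316.41957296004665), np.float64(267.8439225039538))
(np.float64(316.8148572029009), np.float64(253.38793494076938))
(np.float64(502.9116651521708), np.float64(281.2491968214773))
```

View pics/w3.png

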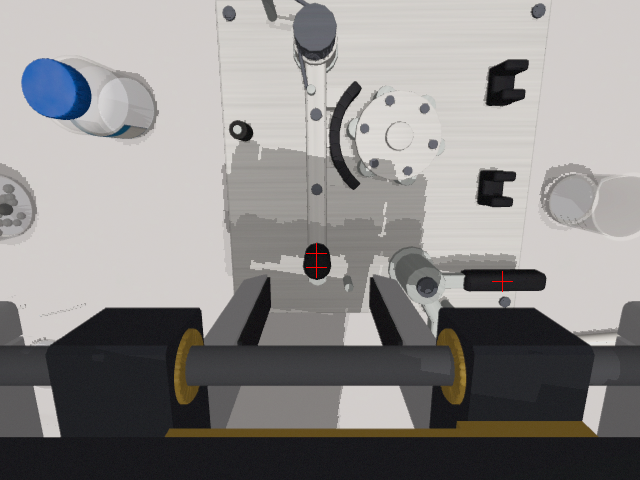

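The predicted markers fall on the knob at (317,260) and on the open grip at (503,281), so the pose estimate holds. I'll descend and grasp.

>>> jog_arm([
  [0.007, 0.014, -0.3, 0, 0, 0, 0.45],
  [0.007, 0.014, -0.588, 0, 0, 0, 0.45],
  [0.007, 0.014, -0.588, 0, 0, 0, 0.45],
  [0.007, 0.014, -0.588, 0, 0, 0, 0.9],
  [0.007, 0.014, -0.588, 0, 0, 0, 0.9],
  [0.007, 0.014, -0.588, 0, 0, 0, 0.9],
  [0.007, 0.014, -0.588, 0, 0, 0, 0.9],
  [0.007, 0.014, -0.588, 0, 0, 0, 0.9],
], grip_force=40)

```text
clock: 5.88
eef_pos: [536.2, 58.5, 126.6]
eef_rot: [3.141, -0.002, 0.156]
wrist_force: [0.2, 0.4, -0.2]
finger_gap: 21.9
finger_force: 0.0
```

>>> jog_arm([
  [0, 0, 0, 0, 0, 0, 0.9],
  [0, 0, 0, 0, 0, 0, 0.9],
  [0, 0, 0, 0, 0, 0, 0.9],
])

```text
clock: 6.13
eef_pos: [536.0, 58.5, 126.2]
eef_rot: [3.141, -0.001, 0.156]
wrist_force: [-1.8, -1.1, 6.2]
finger_gap: 17.4
finger_force: 40.0
```

```bash
python3 - <<'E'
from cell import manip
from h import *
P=np.load("P.npy");e=manip.read_state()["eef_pos"];print(e,manip.read_state()["finger_gap"])
k0=W(P,(-65,60,134))
for a in(.1,.2,.3,.4,.5,.6,.62):
    print(a,((W(P,(75-140*np.cos(a),60+140*np.sin(a),134))-k0)/120).round(3),round(-a/1.5708,3))
E
```

```text
[536.00936127  58.54061675 126.21255964] 17.3897455727939
0.1 [-0.012  0.116  0.   ] -0.064
0.2 [-0.013  0.233  0.   ] -0.127
0.3 [-0.002  0.349  0.   ] -0.191
0.4 [0.02  0.463 0.   ] -0.255
0.5 [0.054 0.575 0.   ] -0.318
0.6 [0.099 0.682 0.   ] -0.382
0.62 [0.109 0.703 0.   ] -0.395
```

Grasped: the gap is 17.4 mm and the grip 40 N. Next I'll swing the track along its arc.

>>> jog_arm([
  [-0.012, 0.116, 0, 0, 0, -0.064, 0.9],
  [-0.013, 0.233, 0, 0, 0, -0.127, 0.9],
  [-0.002, 0.349, 0, 0, 0, -0.191, 0.9],
  [0.02, 0.463, 0, 0, 0, -0.255, 0.9],
  [0.054, 0.575, 0, 0, 0, -0.318, 0.9],
  [0.054, 0.575, 0, 0, 0, -0.318, 0.9],
  [0.09, 0.66, 0, 0, 0, -0.37, 0.9],
  [0.09, 0.66, 0, 0, 0, -0.37, 0.9],
])

```text
clock: 6.8
eef_pos: [546.1, 138.4, 126.1]
eef_rot: [3.14, 0.001, -0.429]
wrist_force: [-11.0, -4.8, 14.4]
finger_gap: 17.2
finger_force: 40.0
```

>>> jog_arm([
  [0.012, 0.025, 0, 0, 0, -0.015, 0.9],
  [0.012, 0.025, 0, 0, 0, -0.015, 0.9],
  [0.012, 0.025, 0, 0, 0, -0.015, 0.9],
  [0.012, 0.025, 0, 0, 0, -0.015, 0.9],
])

```text
clock: 7.13
eef_pos: [547.0, 140.5, 126.1]
eef_rot: [3.14, 0.001, -0.448]
wrist_force: [-11.4, -4.4, 13.2]
finger_gap: 17.2
finger_force: 40.0
```

```bash
python3 - <<'E'
from cell import manip
from h import *
P=np.load("P.npy");s=manip.read_state();e=s["eef_pos"];d=W(P,(75,60,0))[:2]-e[:2]
print(e,s["eef_rot"],s["wrist_force"],s["finger_gap"],s["finger_force"],"angle",P[2]-np.arctan2(d[1],d[0]),np.hypot(*d))
E
```

```text
[547.04264643 140.53232595 126.13479553] [ 3.13996554e+00  1.48148673e-03 -4.47994277e-01] [-11.35738729  -4.39037664  13.15727073] 17.21226568387875 40.00337153440341 angle 0.5997900794503367 140.52549367001959
```

>>> jog_arm([
  [0.007, 0.014, 0, 0, 0, 0, 0.9],
  [0.007, 0.014, 0, 0, 0, 0, 0.9],
  [0.007, 0.014, 0, 0, 0, 0, 0.9],
  [0.007, 0.014, 0, 0, 0, 0, 0.9],
])

```text
clock: 7.47
eef_pos: [547.5, 141.5, 126.1]
eef_rot: [3.139, 0.002, -0.448]
wrist_force: [-15.6, -7.8, 14.7]
finger_gap: 16.8
finger_force: 40.0
```

>>> jog_arm([
  [0.007, 0.014, 0, 0, 0, 0, 0.9],
  [0.007, 0.014, 0, 0, 0, 0, 0.9],
  [0.007, 0.014, 0, 0, 0, 0, 0.9],
  [0.007, 0.014, 0, 0, 0, 0, 0.9],
])

```text
clock: 7.8
eef_pos: [547.7, 142.0, 126.0]
eef_rot: [3.136, 0.003, -0.449]
wrist_force: [-22.3, -18.2, 18.2]
finger_gap: 17.4
finger_force: 40.0
```

```bash
python3 - <<'E'
from cell import manip
import cv2
c=manip.camera("wrist"); a=cv2.resize(c["frame"][:,:,::-1],(400,300))
c=manip.camera("top"); b=cv2.resize(c["frame"][165:305,245:432,::-1],(400,300))
cv2.imwrite("pics/e4.png",cv2.hconcat([a,b]))
E
```

```text
(no output)
```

View pics/e4.png

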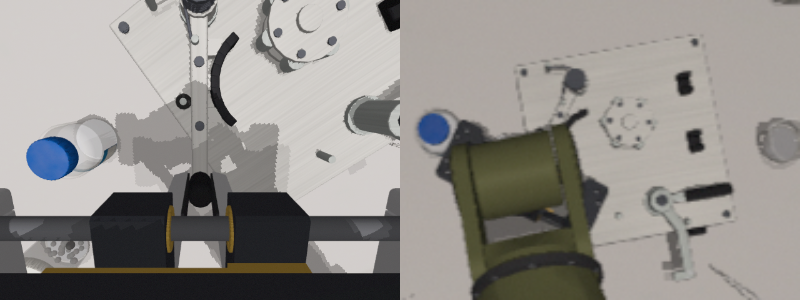

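The bar rests on the rubber bumper at (185,101) with the knob held at (200,190). The handle at (710,192) is open, the force is rising against the stop, and the bystanders are untouched.

```bash
python3 -c "
from cell import manip
print(manip.sign_off())"
```

```text
the job is handed in; nothing more can be done
None
```

The job is handed in: the lock handle is fully open and the gripper is holding the swing track against its stop, with the bottle, beaker and jar left where they stood; the hand-in returned no verdict.

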